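Free the snap cover and reset the kiln cut-out

TASK

Reset the kiln's cut-out box: squeeze the two side tabs of its snap-fit cover together, lift the cover off, stand it upright in the shallow aluminium tray, then press the reset button that was under it fully in and let go. The tabs' thumb pads are bent and worn unevenly, so centre and measure the squeeze by feel: do not crush the tabs hard against their stops, shove the cover sideways, pull at it while it is still caught, drop it into the tray or lean on it or the box, and leave the clay fish and the press mould where they are.

Things in the scene. Friction and masses are not known exactly. Their poses are not given: they have to be found in the camera images.
- cutout_box: Light grey box fixed to the bench, 130 (its x) x 90 (its y) x 45 mm high; origin in the middle of its underside, z up. Its flat top has a 64 x 42 mm opening (x by y) round the centre, which the cover closes. Black cable gland on its +x end, small pilot lens on top near the -x end. The fingers may press on it or its button with up to 25 N.
- cover: Dark grey snap-fit cover, 0.12 kg, seated on the box at first, axes along the box's; origin in the middle of its rim, which rests on the box top (z 45 mm). Tab legs and end lugs reach 12 mm below the rim; on a floor it stands on these. Both tabs in, it lifts straight up, held by the squeeze, and is clear after 12 mm. Contact force between cover and box in all must stay under 12 N.
- tray: shallow open aluminium tray fixed to the bench, 150 (its x) x 120 (its y) x 13 mm, walls and floor 4 to 5 mm thick; origin in the middle of its underside. It stands to the left or to the right of the box.
- reset_button (a joint): how far the reset button is pressed, 0 (out) to 0.005 m (fully in). Spring of 1 N at the start, 6 N fully in; it comes back by itself.
- button_top (a point): middle of the top of the round black reset button, 17 mm across, in the centre of the box's opening under the cover; its top stands 4 mm above the box top when out.
- press_mould: bystander: square pink plaster press mould, 110 x 111 x 11 mm, loose on the bench on the side of the box where the tray is not; origin under its middle
- clay_fish: bystander: small loose clay fish, 51 x 48 x 16 mm, behind the box; origin under its middle
- cover_top (a point): middle of the cover's top, 34 mm above its rim: a bar 76 (x) x 28 (y) mm between two end walls that are 40 mm wide in y. The tabs are on the long sides, towards the cover's +y and -y, at the middle of its length.
- squeeze_mid (a point): nominal middle between the two black ribbed thumb pads, 19 mm above the rim. Pads: 28 mm wide in x, 9 to 29 mm above the rim, outer faces nominally 26 mm to either side in y. Each is worn or bent in or out by up to 5 mm, independently, which no reading shows: the faces are 42 to 62 mm apart and their true middle lies up to 5 mm off this point along y.
- catch_edges: the two long edges (y = +21 and -21 mm) of the box's opening, 5 mm thick, part of the fixed box, origin as the box's. The cover's hooks catch under them, and its lugs bear on them when it is shoved sideways: the contact force between cover and these edges must stay under 4.5 N. A downward push on the cover does not load them.
- tab_left_root (a point): foot of the +y tab, at the rim (19 mm from the middle in y); the other tab mirrors it. A tab pushes in 6 mm to a stop; its spring pushes back on the finger with 2 N at the start, 9 N at 3 mm, where the hook is just clear (both must be at once), and 15 N at the stop. The fingers may press the cover with 34 N in all (both pads added): do not force the tabs hard against their stops.
- tab_right_root (a point): foot of the -y tab, at the rim. A squeeze off the middle pushes one tab in deeper than the other and shoves the cover sideways; it shows as a net force on the tool along the cover's y, about 2.2 N for each mm of difference, and more once a tab is at its stop. Shift the squeeze until it is even; closing fingers may also rub the cover up or down, which shows as vertical force.

How it is judged:
On the way, in this order (a step that is already met when the one before it is completed fails the run):
1. the fingers squeeze the tabs (over 14 N on the cover in all) while the cover still sits on the box (contact force between the fingers and cover above 14 N and z of cover in the frame of cutout_box below 0.049 m), for 0.2 s.
2. the cover is lifted clear of the box (its rim more than 30 mm above the box top) (z of cover in the frame of cutout_box above 0.075 m), for 0.1 s.
3. the cover stands released and upright in the tray (horizontal distance between cover and tray below 0.04 m and angle between cover's own z axis and vertical below 0.15 rad and height (world z) of cover below 0.022 m and contact force between the fingers and cover below 0.1 N and linear speed of cover below 0.02 m/s), for 0.2 s.
4. the reset button is pressed in by more than 4 mm (value of joint reset_button above 0.004 m), for 0.1 s.
At the end, for the whole second after the job is handed in: The cover stands at rest and upright (within 0.15 rad) on the floor of the tray, its middle within 40 mm of the tray's middle, and the reset button has come back out (within 1 mm) (horizontal distance between cover and tray below 0.04 m and angle between cover's own z axis and vertical below 0.15 rad and height (world z) of cover below 0.022 m and linear speed of cover below 0.02 m/s and value of joint reset_button below 0.001 m); the robot touches nothing.
It fails at once if the cover bears on or pulls at the catch edges with more than 4.5 N (shoved sideways, or pulled while still caught) (contact force between cover and catch_edges above 4.5 N).
It fails at once if the cover presses on the box with more than 12 N in all, or the fingers press on the box or its button with more than 25 N (contact force between cover and cutout_box above 12 N or contact force between the fingers and cutout_box above 25 N).
It fails at once if the fingers press on the cover with more than 34 N in all (contact force between the fingers and cover above 34 N).
It fails at once if the cover strikes or is pressed into the tray with more than 30 N (contact force between cover and tray above 30 N).
It fails at once if the press mould or the clay fish is moved by more than 15 mm (distance of any of press_mould, clay_fish from where it was at the start of the episode above 0.015 m).
It also fails if it takes over 72 s, if anything falls off the work surface, if the arm or the gripper's body presses on something with over 40 N, if the wrist force passes 120 N, or if a joint passes its speed limit or range.

ROBOT

A 6-joint arm with a two-finger parallel gripper is mounted at the origin on a cart in front of the work surface, level with it; the furniture and walls round the work are solid. World frame = base frame: x ahead of the robot, y to its left, z up, the work surface at z = 0. Lengths are in m, angles in rad, forces in N, time in s.
With the tool pointing down it reaches from about 0.325 to 0.85 m from the base axis. Payload 15.5 kg.
Tool frame: the origin (TCP) lies at the very end of the fingers, on their centre line; the grasp point (between the pads) lies 19 mm behind it; z points along the fingers, y is the line along which they close (so a half turn about z gives the same grasp; the last joint's range is limited). The gripper opens to 91 mm and grips with 3 to 60 N. Pads are 32 mm wide; open, the fingers measure 118 mm over their backs; the gripper's body (76 mm by 178 mm) begins 60 mm behind the grasp point.
Start: joints at [1.133, 0.494, 1.345, -0, 1.302, -0.096], TCP at [0.209, 0.589, 0.214] pointing down, gripper open.
Joint ranges: [-2.91, 2.91], [-0.82, 2.16], [0.22, 2.67], [-1.22, 4.37], [0.12, 2.79], [-3.08, 3.08]. Speed limits (rad/s): [1.89, 1.89, 2.57, 3.01, 3.01, 3.01].

INTERFACE

Orientations are given as [roll, pitch, yaw] about the fixed x, y, z axes, in that order (R = Rz(yaw) Ry(pitch) Rx(roll)).
In Python, from bench import sensors, snapshot, calibration, hand_in gives the robot as it stands.
- The arm moves only by the shell command python3 -m jog 'ROWS'. ROWS is JSON, a list of rows, each an object with "rotation": the turn, a rotation vector about the tool's x, y, z in rad, a list of three; "xyz": the shift along the tool's x, y, z in units of 40 mm (1.0 is 40 mm), a list of three; "grip": the opening, from -1 (shut) to 1 (fully open). In form: [{"rotation": [rx, ry, rz], "xyz": [tx, ty, tz], "grip": grip}, ...]. A call has 1 to 5 rows; each row shifts and turns the commanded pose from where the row before left it, along the tool's axes as they then stand; what a row does not reach is not made up. A row lasts 1/12 s, in which the tool goes at most 41.7 mm and 7.16 degrees, less where a joint would pass 70% of its speed; a pose out of reach is approached as far as the arm can. A call is refused whole if a number of a shift passes 1 or a number of a turn 0.125, either way. A call with a gripper value outside its range is refused whole. The fingers move at their own pace and stop on an object; the grip force is fixed at half the most. Time passes only in rows, so rows that do not move let the fingers close. It gives the time, the measured TCP pose, the force, the opening and the grip force at its end, in the units of the state.
- sensors.observe(): the state, without advancing time (a new reading comes with each control period).
- snapshot(name): name is "side" or "top"; returns (picture, depth): 480x640x3 uint8, red, green, blue; 480x640 float32, m along the optical axis (not along the pixel's ray), 0 where there is no reading.
- calibration(name): a dict with "vertical_fov" (degrees; the focal length in pixels is half the picture's height over the tangent of half this angle, whatever the lens; pixels are square), "cx", "cy" (the principal point, pixels), "extrinsics" (4x4, takes a point from camera to world coordinates). Camera axes: x right, y up, looking along -z (the intrinsics and any distortion apply to the point x, -y, -z); pixel columns grow to the right and rows downward; lengths in m; the calibration is good to about 2 mm. A picture is of the moment at which its call begins. calibration takes no time and is no camera call.
- hand_in(): hands the job in; it is judged then, once.
The state is a dict: "time": time; "qpos": joint angles; "dq": joint speeds; "joint_torque": joint torques, N m; "tcp_pos": TCP position; "ee_rot": TCP orientation; "wrist_force": force on the tool from outside, world axes, zero at the start; "ft_torque": the same for the moment, N m; "grip_width": finger opening in m; "finger_force": force on a finger pad.
Only numpy, scipy, OpenCV 4.12 (cv2) and the standard library are available. Lean on these libraries where they do the work, as an engineer would, in place of code of your own. Each camera call takes 0.05 s, during which the arm holds its last target. There are 200 camera calls.

## Working session

There is one attempt and no reset: what is moved stays moved. The work goes in short steps, Python scripts to look and compute and a shell command to move; the robot and the scene stay as the last step left them, time stands still between calls to the robot, and variables do not carry over. Pictures are saved under pics/ and viewed, at most 10 in all, crops included, and the job is handed in when it is done.

```bash
mkdir -p pics; cat > h.py <<'E'
import numpy as np,cv2
from bench import sensors,snapshot,calibration
def cloud(name):
    im,d=snapshot(name); c=calibration(name)
    f=240/np.tan(np.radians(c["vertical_fov"])/2)
    v,u=np.mgrid[:480,:640]
    E=np.array(c["extrinsics"])
    P=np.stack([(u-c["cx"])/f*d,-(v-c["cy"])/f*d,-d],-1)
    return im,d,P@E[:3,:3].T+E[:3,3]
E
python3 - <<'E'
from h import *
for n in("side","top"):
    im,d,W=cloud(n); cv2.imwrite(f"pics/{n}0.png",im[:,:,::-1]); np.save(n+"W.npy",W); np.save(n+"d.npy",d)
    c=calibration(n); print({k:(v if k!="extrinsics" else np.round(v,3).tolist()) for k,v in c.items()})
print(sensors.observe())
E
```

```text
{'vertical_fov': 55.09843446493878, 'cx': 325.4601524337875, 'cy': 235.03555718937935, 'extrinsics': [[0.937, 0.242, -0.25, 0.344], [-0.348, 0.637, -0.687, -0.721], [-0.007, 0.731, 0.682, 0.649], [0.0, 0.0, 0.0, 1.0]]}
{'vertical_fov': 57.200592736370545, 'cx': 320.3734204836809, 'cy': 238.456782952325, 'extrinsics': [[-0.003, 0.994, -0.109, 0.459], [-1.0, -0.001, 0.01, -0.128], [0.01, 0.109, 0.994, 0.959], [0.0, 0.0, 0.0, 1.0]]}
{'time': 0.1, 'qpos': array([ 1.13353075e+00,  4.94128551e-01,  1.34605785e+00,  3.04222006e-05,
        1.30249875e+00, -9.55256701e-02]), 'dq': array([-0.00110844, -0.00283964, -0.00013863, -0.00121283,  0.00181862,
        0.00043061]), 'joint_torque': array([ 2.80951703e-03, -8.80232263e+01, -3.82549024e+01,  7.09817978e-02,
        4.82486200e-02, -1.28335111e-05]), 'tcp_pos': array([0.20931379, 0.58855176, 0.21339706]), 'ee_rot': array([-3.14050793e+00, -1.33394664e-04,  2.79984459e+00]), 'wrist_force': array([ 0.21314285, -0.16831102,  0.67053488]), 'ft_torque': array([-0.00200137,  0.01289806, -0.02046106]), 'finger_force': 0.0, 'grip_width': 0.09109996974843325}
```

View pics/top0.png

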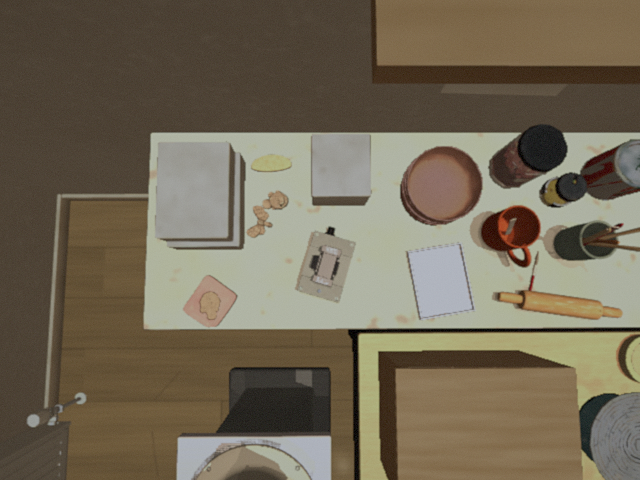

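View pics/side0.png

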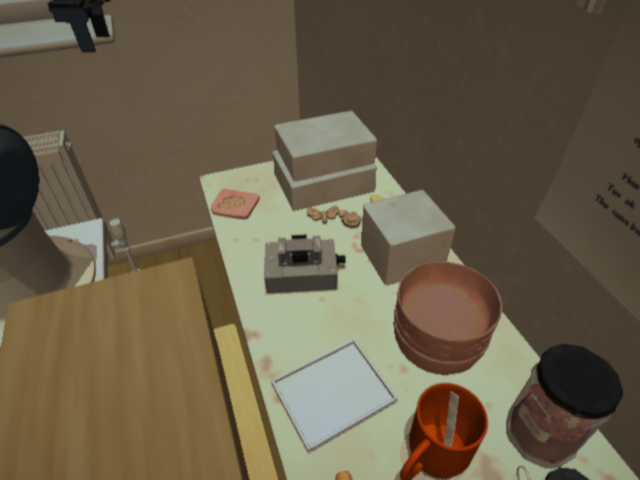

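The top view shows the box at about (326,266) with its gland up at (330,231), the cover on it at (326,264), and the tray to its right at (440,281). The mould is at (210,301). Next I'll fit the poses.

```bash
python3 - <<'E'
from h import *
W=np.load("topW.npy"); im=cv2.imread("pics/top0.png")
# height map around the box/tray
def fit(mask,name):
    mask=mask.astype(np.uint8)
    n,l,s,c=cv2.connectedComponentsWithStats(mask); k=1+s[1:,4].argmax(); m=l==k
    p=W[m]; r=cv2.minAreaRect((p[:,:2]*1000).astype(np.float32))
    print(name,m.sum(),"rect",np.round(r[0],1),np.round(r[1],1),round(r[2],1),"z med",np.median(p[:,2]).round(4),"pct",np.percentile(p[:,2],[1,99]).round(4),"mean",p[:,:2].mean(0).round(4))
    return m
v,u=np.mgrid[:480,:640]
z=W[...,2]
print("bench z",np.median(z[280:320,370:400]))
b=(abs(u-326)<45)&(abs(v-266)<50)
fit(b&(z>.035),"box+cover"); fit(b&(z>.065),"cover>65"); fit(b&(z>.074),"top>74")
fit(b&(abs(z-.045)<.006),"boxtop")
t=(abs(u-440)<45)&(abs(v-281)<50)
fit(t&(z>.0025),"tray"); 
hsv=cv2.cvtColor(im,cv2.COLOR_BGR2HSV)
fit(t&(hsv[...,0]>90)&(hsv[...,2]>90),"tray colour")
# obstacles
o=(abs(u-340)<35)&(abs(v-167)<40); fit(o&(z>.03),"block"); 
a=(abs(u-265)<30)&(abs(v-215)<30); fit(a&(z>.006),"fish")
cv2.imwrite("pics/crop.png",cv2.resize(im[220:310,280:380],None,fx=6,fy=6,interpolation=cv2.INTER_CUBIC))
E
```

```text
bench z 0.0005930591354759152
box+cover 2667 rect [ 504.  -150.4] [ 90.1 134.2] 73.6 z med 0.0467 pct [0.042  0.0826] mean [ 0.5007 -0.1495]
cover>65 792 rect [ 498.5 -144.3] [53.9 85.5] 73.4 z med 0.079 pct [0.0708 0.0835] mean [ 0.5019 -0.1479]
top>74 657 rect [ 496.9 -149.7] [42.5 85.5] 73.7 z med 0.0795 pct [0.0744 0.0836] mean [ 0.5011 -0.1508]
boxtop 1855 rect [ 502.1 -149.9] [ 90.1 130.2] 73.6 z med 0.0457 pct [0.0419 0.0498] mean [ 0.5002 -0.1503]
tray 3617 rect [ 460.8 -297.5] [161.9 335.5] 8.4 z med 0.005 pct [0.0026 0.0161] mean [ 0.4716 -0.3962]
tray colour 3607 rect [ 454.7 -294.5] [147.4 326.5] 9.6 z med 0.0046 pct [0.0008 0.0157] mean [ 0.4708 -0.3946]
block 4174 rect [ 610.9 -178. ] [304.3 118.7] 0.1 z med 0.1094 pct [0.0382 0.1131] mean [ 0.6915 -0.1771]
fish 713 rect [550.8 -42. ] [228.3 107.8] 17.8 z med 0.0098 pct [0.0063 0.9587] mean [ 0.6205 -0.0231]
```

View pics/crop.png

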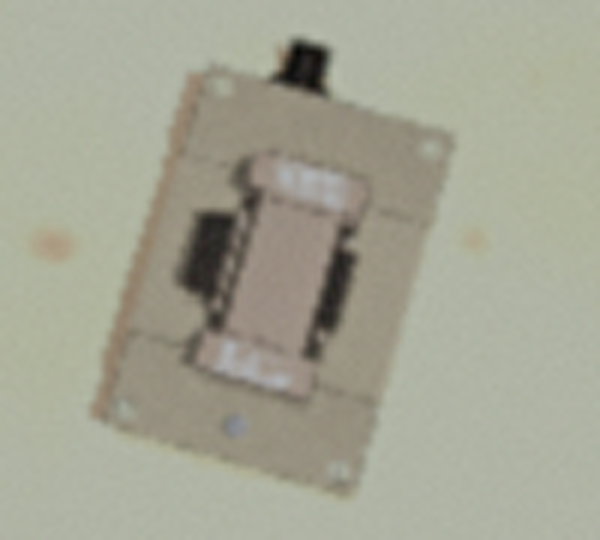

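```bash
python3 - <<'E'
from h import *
W=np.load("topW.npy"); d=np.load("topd.npy"); im=cv2.imread("pics/top0.png"); z=W[...,2]
v,u=np.mgrid[:480,:640]
t=(abs(u-440)<45)&(abs(v-281)<50)&(d>0)&(W[...,1]<-.25)
for lo in(.003,.008):
    m=t&(z>lo)&(z<.03); n,l,s,c=cv2.connectedComponentsWithStats(m.astype(np.uint8)); m=l==1+s[1:,4].argmax()
    p=W[m]; print("tray",lo,m.sum(),cv2.minAreaRect((p[:,:2]*1000).astype(np.float32)))
ang=np.radians(-16.4); c=np.array([.5021,-.1499]); R=np.array([[np.cos(ang),-np.sin(ang)],[np.sin(ang),np.cos(ang)]])
for n,WW,f in(("top",W,"top"),("side",np.load("sideW.npy"),"side")):
    L=(WW[...,:2]-c)@R; g=cv2.imread(f"pics/{f}0.png").max(-1); zz=WW[...,2]
    for s in(1,-1):
        m=(abs(L[...,0])<.013)&(s*L[...,1]>.014)&(s*L[...,1]<.036)&(zz>.05)&(zz<.078)
        m2=m&(zz>.06)
        if m.sum()<3: print(n,s,m.sum());continue
        print(n,s,m2.sum(),"y pct",np.percentile(L[m2][:,1]*1000,[0,5,50,95,100]).round(1),"z",np.percentile(zz[m2],[5,50,95]).round(4))
    # bar top extents
    m=(abs(L[...,0])<.03)&(abs(L[...,1])<.03)&(zz>.076)
    print(n,"bar y",np.percentile(L[m][:,1]*1000,[1,50,99]).round(1),"z",np.median(zz[m]).round(4))
# furniture near right
for a,b,cc,dd in((380,580,370,480),(375,640,335,360)):
    q=(u>a)&(u<b)&(v>cc)&(v<dd)&(d>0); p=W[q]; print(np.percentile(p,[2,50,98],axis=0).round(3).tolist())
q=(u>150)&(u<245)&(v>140)&(v<250); print("stack",np.percentile(W[q],[2,50,98],axis=0).round(3).tolist())
E
```

```text
tray 0.003 3318 ((475.0125427246094, -398.05535888671875), (157.37008666992188, 126.51830291748047), 10.458953857421875)
tray 0.008 546 ((471.97576904296875, -397.1051940917969), (149.9283905029297, 121.84153747558594), 9.458422660827637)
top 1 95 y pct [16.5 17.1 23.7 30.5 31.3] z [0.0712 0.0745 0.0766]
top -1 55 y pct [-22.6 -22.4 -18.4 -14.5 -14.1] z [0.0717 0.0747 0.0767]
top bar y [-19.7   0.   25.2] z 0.0797
side 1 63 y pct [15.3 17.7 21.9 27.7 29.3] z [0.0724 0.074  0.0755]
side -1 161 y pct [-27.  -26.5 -23.8 -15.  -14. ] z [0.0614 0.0726 0.0765]
side bar y [-22.7  -4.7  15.5] z 0.0791
[[0.151, -0.552, 0.07], [0.232, -0.395, 0.215], [0.317, -0.259, 0.218]]
[[0.307, -0.798, 0.0], [0.329, -0.524, 0.004], [0.353, -0.262, 0.122]]
stack [[0.541, 0.028, -0.0], [0.636, 0.098, 0.135], [0.77, 0.232, 0.139]]
```

```bash
python3 -m jog '[{"rotation":[0,0,-0.055],"xyz":[0,-0.9,0],"grip":1},{"rotation":[0,0,0],"xyz":[0,-0.9,0],"grip":1},{"rotation":[0,0,0],"xyz":[0,-0.9,0],"grip":1},{"rotation":[0,0,0],"xyz":[0,-0.9,0],"grip":1},{"rotation":[0,0,0],"xyz":[0,-0.9,0],"grip":1}]'
```

```text
time: 0.52
tcp_pos: [0.1559, 0.4149, 0.2135]
ee_rot: [-3.141, -0.0, 2.855]
wrist_force: [0.9, 0.5, -0.1]
grip_width: 0.0911
finger_force: 0.0
```

```bash
python3 -m jog '[{"rotation":[0,0,0],"xyz":[-0.8,-0.5,0],"grip":1},{"rotation":[0,0,0],"xyz":[-0.8,-0.5,0],"grip":1},{"rotation":[0,0,0],"xyz":[-0.8,-0.5,0],"grip":1},{"rotation":[0,0,0],"xyz":[-0.8,-0.5,0],"grip":1},{"rotation":[0,0,0],"xyz":[-0.8,-0.5,0],"grip":1}]'
python3 -m jog '[{"rotation":[0,0,0],"xyz":[-0.7,-0.6,0],"grip":1},{"rotation":[0,0,0],"xyz":[-0.7,-0.6,0],"grip":1},{"rotation":[0,0,0],"xyz":[-0.7,-0.6,0],"grip":1},{"rotation":[0,0,0],"xyz":[-0.7,-0.6,0],"grip":1},{"rotation":[0,0,0],"xyz":[-0.7,-0.6,0],"grip":1}]'
python3 -m jog '[{"rotation":[0,0,0],"xyz":[-0.7,-0.6,0],"grip":1},{"rotation":[0,0,0],"xyz":[-0.7,-0.6,0],"grip":1},{"rotation":[0,0,0],"xyz":[-0.7,-0.6,0],"grip":1},{"rotation":[0,0,0],"xyz":[-0.7,-0.6,0],"grip":1},{"rotation":[0,0,0],"xyz":[-0.7,-0.6,0],"grip":1}]'
```

```text
time: 0.93
tcp_pos: [0.2824, 0.2741, 0.214]
ee_rot: [3.142, 0.0, 2.855]
wrist_force: [1.1, 0.8, 0.4]
grip_width: 0.0912
finger_force: 0.0
time: 1.35
tcp_pos: [0.3827, 0.1191, 0.2139]
ee_rot: [3.142, 0.0, 2.855]
wrist_force: [0.7, -0.0, 0.4]
grip_width: 0.0909
finger_force: 0.0
time: 1.77
tcp_pos: [0.483, -0.0356, 0.2138]
ee_rot: [3.142, -0.0, 2.854]
wrist_force: [0.8, 0.7, 0.3]
grip_width: 0.0915
finger_force: 0.0
```

```bash
python3 -m jog '[{"rotation":[0,0,0],"xyz":[-0.4,-0.8,0.5],"grip":1},{"rotation":[0,0,0],"xyz":[-0.4,-0.8,0.5],"grip":1},{"rotation":[0,0,0],"xyz":[-0.3,-0.7,0.5],"grip":1},{"rotation":[0,0,0],"xyz":[0,0,0.5],"grip":1},{"rotation":[0,0,0],"xyz":[0,0,0],"grip":1}]'
python3 -m jog '[{"rotation":[0,0,0],"xyz":[0,0,0],"grip":1},{"rotation":[0,0,0],"xyz":[0,0,0],"grip":1},{"rotation":[0,0,0],"xyz":[0,0,0],"grip":1}]'
python3 - <<'E'
from h import *
im,d,W=cloud("top"); cv2.imwrite("pics/t1.png",im[:,:,::-1])
o=sensors.observe(); p=o["tcp_pos"]; print(p,o["wrist_force"])
y=np.radians(163.6); X=np.array([np.cos(y),np.sin(y)]);Y=np.array([np.sin(y),-np.cos(y)])
e=np.array([.503,-.147])-p[:2]; print("units x,y",e@X/.04,e@Y/.04)
E
```

```text
time: 2.18
tcp_pos: [0.4968, -0.1352, 0.1306]
ee_rot: [3.141, -0.005, 2.852]
wrist_force: [-1.3, 0.8, -0.7]
grip_width: 0.0914
finger_force: 0.0
time: 2.43
tcp_pos: [0.4992, -0.1338, 0.1352]
ee_rot: [-3.142, 0.002, 2.856]
wrist_force: [0.0, -0.1, -0.6]
grip_width: 0.0912
finger_force: 0.0
[ 0.49929708 -0.13385192  0.13517809] [-0.21812353  0.05107812 -0.25197907]
units x,y -0.18161291805101187 -0.2891913052767858
```

```bash
python3 -m jog '[{"rotation":[0,0,0],"xyz":[-0.18,-0.29,0],"grip":0.8},{"rotation":[0,0,0],"xyz":[0,0,0.5],"grip":0.8},{"rotation":[0,0,0],"xyz":[0,0,0.5],"grip":0.8},{"rotation":[0,0,0],"xyz":[0,0,0.5],"grip":0.8},{"rotation":[0,0,0],"xyz":[0,0,0.3],"grip":0.8}]'
python3 -m jog '[{"rotation":[0,0,0],"xyz":[0,0,0.2],"grip":0.6},{"rotation":[0,0,0],"xyz":[0,0,0],"grip":0.6},{"rotation":[0,0,0],"xyz":[0,0,0],"grip":0.6},{"rotation":[0,0,0],"xyz":[0,0,0],"grip":0.6}]'
python3 - <<'E'
from h import *
im,d,W=cloud("side"); cv2.imwrite("pics/s2.png",cv2.resize(im[190:310,230:390,::-1],None,fx=5,fy=5))
print(sensors.observe()["tcp_pos"],sensors.observe()["wrist_force"],sensors.observe()["grip_width"])
E
```

```text
time: 2.9
tcp_pos: [0.5025, -0.1479, 0.061]
ee_rot: [-3.141, 0.0, 2.855]
wrist_force: [-0.1, -0.0, -0.4]
grip_width: 0.0819
finger_force: 0.0
time: 3.23
tcp_pos: [0.503, -0.1479, 0.0548]
ee_rot: [-3.141, 0.001, 2.855]
wrist_force: [-0.5, -0.2, 0.4]
grip_width: 0.0734
finger_force: 0.0
[ 0.50300035 -0.14791411  0.05487705] [ 0.13695468 -0.21775593 -0.01440571] 0.07281574134655161
```

View pics/s2.png

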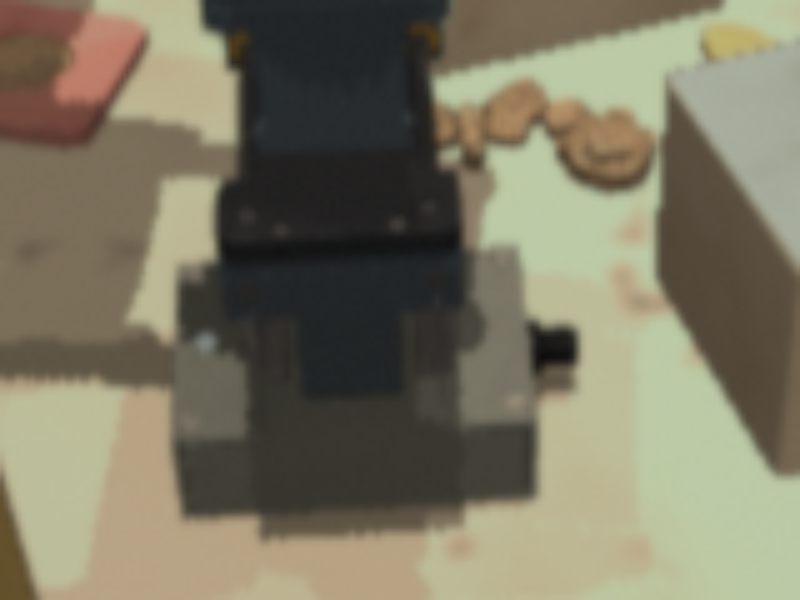

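```bash
cat > f.py <<'E'
from bench import sensors
import numpy as np
o=sensors.observe(); F=o["wrist_force"]; y=np.radians(163.6); p=o["tcp_pos"]-np.array([.5021,-.1499,0])
print("t %.2f Fx %.2f Fy %.2f Fz %.2f w %.2f ff %.2f | px %.2f py %.2f z %.2f mm"%(o["time"],F@[np.cos(y),np.sin(y),0],F@[np.sin(y),-np.cos(y),0],F[2],o["grip_width"]*1e3,o["finger_force"],*(1e3*np.array([p@[np.cos(y),np.sin(y),0],p@[np.sin(y),-np.cos(y),0],p[2]]))))
E
python3 -m jog '[{"rotation":[0,0,0],"xyz":[0,0,0.07],"grip":0.45},{"rotation":[0,0,0],"xyz":[0,0,0],"grip":0.45},{"rotation":[0,0,0],"xyz":[0,0,0],"grip":0.4}]' >/dev/null; python3 f.py
python3 -m jog '[{"rotation":[0,0,0],"xyz":[0,0,0],"grip":0.38},{"rotation":[0,0,0],"xyz":[0,0,0],"grip":0.38}]' >/dev/null; python3 f.py
python3 -m jog '[{"rotation":[0,0,0],"xyz":[0,0,0],"grip":0.36},{"rotation":[0,0,0],"xyz":[0,0,0],"grip":0.36}]'>/dev/null; python3 f.py
python3 -m jog '[{"rotation":[0,0,0],"xyz":[0,0,0],"grip":0.34},{"rotation":[0,0,0],"xyz":[0,0,0],"grip":0.34}]'>/dev/null; python3 f.py
```

```text
t 3.53 Fx -0.48 Fy 0.07 Fz -0.63 w 64.20 ff 0.00 | px 0.36 py 2.26 z 51.29 mm
t 3.70 Fx 0.15 Fy -0.58 Fz -0.51 w 62.82 ff 0.00 | px 0.40 py 2.25 z 51.22 mm
t 3.87 Fx -0.64 Fy -0.58 Fz -0.21 w 62.09 ff 0.00 | px 0.43 py 2.25 z 51.14 mm
t 4.03 Fx -0.28 Fy -0.33 Fz -0.42 w 61.05 ff 0.00 | px 0.43 py 2.26 z 51.11 mm
```

```bash

python3 -m jog '[{"rotation":[0,0,0],"xyz":[0,0,0],"grip":0.32},{"rotation":[0,0,0],"xyz":[0,0,0],"grip":0.32}]'>/dev/null; python3 f.py
python3 -m jog '[{"rotation":[0,0,0],"xyz":[0,0,0],"grip":0.30},{"rotation":[0,0,0],"xyz":[0,0,0],"grip":0.30}]'>/dev/null; python3 f.py
python3 -m jog '[{"rotation":[0,0,0],"xyz":[0,0,0],"grip":0.28},{"rotation":[0,0,0],"xyz":[0,0,0],"grip":0.28}]'>/dev/null; python3 f.py
```

```text
t 4.20 Fx -0.16 Fy 0.72 Fz 0.48 w 60.17 ff 0.00 | px 0.41 py 2.24 z 51.12 mm
t 4.37 Fx -0.04 Fy -0.00 Fz 0.42 w 59.27 ff 0.00 | px 0.43 py 2.25 z 51.11 mm
t 4.53 Fx 0.01 Fy -0.20 Fz -0.62 w 57.93 ff 0.00 | px 0.42 py 2.25 z 51.13 mm
```

```bash

python3 -m jog '[{"rotation":[0,0,0],"xyz":[0,0,0],"grip":0.265},{"rotation":[0,0,0],"xyz":[0,0,0],"grip":0.265}]'>/dev/null; python3 f.py
python3 -m jog '[{"rotation":[0,0,0],"xyz":[0,0,0],"grip":0.25},{"rotation":[0,0,0],"xyz":[0,0,0],"grip":0.25}]'>/dev/null; python3 f.py
```

```text
t 4.70 Fx -0.19 Fy -0.38 Fz -0.62 w 57.53 ff 0.00 | px 0.44 py 2.26 z 51.09 mm
t 4.87 Fx 0.12 Fy -0.70 Fz 0.22 w 57.15 ff 0.00 | px 0.41 py 2.22 z 51.13 mm
```

```bash

python3 -m jog '[{"rotation":[0,0,0],"xyz":[0,0,0],"grip":0.235},{"rotation":[0,0,0],"xyz":[0,0,0],"grip":0.235}]'>/dev/null; python3 f.py
python3 -m jog '[{"rotation":[0,0,0],"xyz":[0,0,0],"grip":0.22},{"rotation":[0,0,0],"xyz":[0,0,0],"grip":0.22}]'>/dev/null; python3 f.py
```

```text
t 5.03 Fx 0.89 Fy 0.11 Fz 0.94 w 56.37 ff 0.00 | px 0.44 py 2.26 z 51.11 mm
t 5.20 Fx 0.40 Fy 0.35 Fz 0.21 w 55.62 ff 0.00 | px 0.42 py 2.26 z 51.13 mm
```

```bash

python3 -m jog '[{"rotation":[0,0,0],"xyz":[0,0,0],"grip":0.205},{"rotation":[0,0,0],"xyz":[0,0,0],"grip":0.205}]'>/dev/null; python3 f.py
python3 -m jog '[{"rotation":[0,0,0],"xyz":[0,0,0],"grip":0.19},{"rotation":[0,0,0],"xyz":[0,0,0],"grip":0.19}]'>/dev/null; python3 f.py
```

```text
t 5.37 Fx -0.37 Fy -0.46 Fz 0.12 w 54.71 ff 0.00 | px 0.42 py 2.24 z 51.14 mm
t 5.53 Fx 0.48 Fy 0.01 Fz 0.33 w 54.04 ff 0.00 | px 0.42 py 2.23 z 51.14 mm
```

```bash

python3 -m jog '[{"rotation":[0,0,0],"xyz":[0,0,0],"grip":0.175},{"rotation":[0,0,0],"xyz":[0,0,0],"grip":0.175}]'>/dev/null; python3 f.py
```

```text
t 5.70 Fx -0.25 Fy 1.60 Fz -0.03 w 53.53 ff 0.42 | px 0.43 py 2.28 z 51.12 mm
```

```bash

python3 -m jog '[{"rotation":[0,0,0],"xyz":[0,0,0],"grip":0.16},{"rotation":[0,0,0],"xyz":[0,0,0],"grip":0.16}]'>/dev/null; python3 f.py
```

```text
t 5.87 Fx 0.78 Fy 0.39 Fz 1.48 w 53.28 ff 2.40 | px 0.40 py 2.26 z 51.15 mm
```

```bash

python3 -m jog '[{"rotation":[0,0,0],"xyz":[0,0,0],"grip":0.14},{"rotation":[0,0,0],"xyz":[0,0,0],"grip":0.14}]'>/dev/null; python3 f.py
```

```text
t 6.03 Fx 0.31 Fy 0.21 Fz 1.42 w 51.95 ff 3.37 | px 0.42 py 2.25 z 51.15 mm
```

```bash

python3 -m jog '[{"rotation":[0,0,0],"xyz":[0,0,0],"grip":0.12},{"rotation":[0,0,0],"xyz":[0,0,0],"grip":0.12}]'>/dev/null; python3 f.py
```

```text
t 6.20 Fx 0.62 Fy 0.01 Fz 1.84 w 50.61 ff 4.34 | px 0.41 py 2.25 z 51.15 mm
```

```bash

python3 -m jog '[{"rotation":[0,0,0],"xyz":[0,0,0],"grip":0.095},{"rotation":[0,0,0],"xyz":[0,0,0],"grip":0.095}]'>/dev/null; python3 f.py
```

```text
t 6.37 Fx 1.49 Fy -0.11 Fz 2.00 w 49.77 ff 5.55 | px 0.44 py 2.26 z 51.15 mm
```

```bash

python3 -m jog '[{"rotation":[0,0,0],"xyz":[0,0,0],"grip":0.07},{"rotation":[0,0,0],"xyz":[0,0,0],"grip":0.07}]'>/dev/null; python3 f.py
```

```text
t 6.53 Fx 1.58 Fy -0.28 Fz 2.27 w 49.12 ff 6.77 | px 0.43 py 2.28 z 51.14 mm
```

```bash

python3 -m jog '[{"rotation":[0,0,0],"xyz":[0,0,0],"grip":0.045},{"rotation":[0,0,0],"xyz":[0,0,0],"grip":0.045}]'>/dev/null; python3 f.py
```

```text
t 6.70 Fx 1.52 Fy -0.30 Fz 3.62 w 47.91 ff 7.99 | px 0.40 py 2.24 z 51.16 mm
```

```bash

python3 -m jog '[{"rotation":[0,0,0],"xyz":[0,0,0],"grip":0.02},{"rotation":[0,0,0],"xyz":[0,0,0],"grip":0.02}]'>/dev/null; python3 f.py
```

```text
t 6.87 Fx 1.40 Fy 0.91 Fz 3.85 w 46.45 ff 9.20 | px 0.41 py 2.26 z 51.17 mm
```

```bash

python3 -m jog '[{"rotation":[0,0,0],"xyz":[0,0,0],"grip":0.0},{"rotation":[0,0,0],"xyz":[0,0,0],"grip":0.0}]'>/dev/null; python3 f.py
```

```text
t 7.03 Fx 0.82 Fy -0.40 Fz 3.95 w 46.10 ff 10.18 | px 0.40 py 2.25 z 51.16 mm
```

```bash

python3 -m jog '[{"rotation":[0,0,0],"xyz":[0,0,0],"grip":-0.025},{"rotation":[0,0,0],"xyz":[0,0,0],"grip":-0.025}]'>/dev/null; python3 f.py
```

```text
t 7.20 Fx 1.23 Fy -0.30 Fz 4.78 w 44.37 ff 11.39 | px 0.42 py 2.24 z 51.18 mm
```

```bash

python3 -m jog '[{"rotation":[0,0,0],"xyz":[0,0,0],"grip":-0.03},{"rotation":[0,0,0],"xyz":[0,0,0],"grip":-0.03}]'>/dev/null; python3 f.py
```

```text
t 7.37 Fx 0.92 Fy 0.44 Fz 5.44 w 44.38 ff 11.65 | px 0.40 py 2.23 z 51.16 mm
```

```bash

python3 -m jog '[{"rotation":[0,0,0],"xyz":[0,0,-0.012],"grip":-0.03},{"rotation":[0,0,0],"xyz":[0,0,0],"grip":-0.03}]'>/dev/null; python3 f.py
```

```text
t 7.53 Fx -0.15 Fy -0.12 Fz -1.98 w 43.97 ff 11.56 | px 0.42 py 2.23 z 51.50 mm
```

```bash

python3 -m jog '[{"rotation":[0,0,0],"xyz":[0,0,-0.012],"grip":-0.03},{"rotation":[0,0,0],"xyz":[0,0,0],"grip":-0.03}]'>/dev/null; python3 f.py
```

```text
t 7.70 Fx 1.02 Fy 0.02 Fz -0.87 w 44.14 ff 11.55 | px 0.46 py 2.25 z 52.00 mm
```

Fz now equals just the cover's weight, so it is free; I'll lift gently.

```bash

python3 -m jog '[{"rotation":[0,0,0],"xyz":[0,0,-0.03],"grip":-0.03},{"rotation":[0,0,0],"xyz":[0,0,-0.03],"grip":-0.03}]'>/dev/null; python3 f.py
```

```text
t 7.87 Fx -0.07 Fy 0.67 Fz -0.75 w 44.30 ff 11.55 | px 0.48 py 2.27 z 54.47 mm
```

```bash

python3 -m jog '[{"rotation":[0,0,0],"xyz":[0,0,-0.05],"grip":-0.03},{"rotation":[0,0,0],"xyz":[0,0,-0.05],"grip":-0.03},{"rotation":[0,0,0],"xyz":[0,0,-0.05],"grip":-0.03}]'>/dev/null; python3 f.py
```

```text
t 8.12 Fx 0.56 Fy -1.05 Fz -2.20 w 44.33 ff 11.55 | px 0.39 py 2.25 z 60.75 mm
```

```bash

python3 -m jog '[{"rotation":[0,0,0],"xyz":[0,0,-0.1],"grip":-0.03},{"rotation":[0,0,0],"xyz":[0,0,-0.1],"grip":-0.03},{"rotation":[0,0,0],"xyz":[0,0,-0.2],"grip":-0.03},{"rotation":[0,0,0],"xyz":[0,0,-0.3],"grip":-0.03}]'>/dev/null; python3 f.py
python3 -m jog '[{"rotation":[0,0,0],"xyz":[0,0,-0.3],"grip":-0.03},{"rotation":[0,0,0],"xyz":[0,0,-0.3],"grip":-0.03},{"rotation":[0,0,0],"xyz":[0,0,-0.2],"grip":-0.03},{"rotation":[0,0,0],"xyz":[0,0,0],"grip":-0.03}]'>/dev/null; python3 f.py
```

```text
t 8.45 Fx 0.24 Fy 0.45 Fz -0.41 w 44.42 ff 11.54 | px 0.88 py 2.27 z 88.73 mm
t 8.78 Fx -0.99 Fy -0.25 Fz -0.38 w 44.24 ff 11.54 | px -0.50 py 2.20 z 122.34 mm
```

```bash

python3 -m jog '[{"rotation":[0,0,0],"xyz":[-0.1,-0.4,0],"grip":-0.03},{"rotation":[0,0,0],"xyz":[-0.1,-0.6,0],"grip":-0.03},{"rotation":[0,0,0],"xyz":[-0.1,-0.6,0],"grip":-0.03},{"rotation":[0,0,0],"xyz":[-0.2,-0.7,0],"grip":-0.03},{"rotation":[0,0,0],"xyz":[-0.2,-0.7,0],"grip":-0.03}]'>/dev/null
python3 -m jog '[{"rotation":[0,0,0],"xyz":[-0.1,-0.7,0],"grip":-0.03},{"rotation":[0,0,0],"xyz":[-0.1,-0.7,0],"grip":-0.03},{"rotation":[0,0,0],"xyz":[-0.1,-0.7,0],"grip":-0.03},{"rotation":[0,0,0],"xyz":[-0.06,-0.6,0],"grip":-0.03},{"rotation":[0,0,0],"xyz":[0,-0.37,0],"grip":-0.03}]'>/dev/null
python3 -m jog '[{"rotation":[0,0,0],"xyz":[0,0,0],"grip":-0.03},{"rotation":[0,0,0],"xyz":[0,0,0],"grip":-0.03},{"rotation":[0,0,0],"xyz":[0,0,0],"grip":-0.03}]'; python3 f.py
python3 - <<'E'
from h import *
im,d,W=cloud("side"); cv2.imwrite("pics/s3.png",im[:,:,::-1])
im2,d,W2=cloud("top"); cv2.imwrite("pics/t3.png",im2[:,:,::-1])
E
```

```text
time: 9.87
tcp_pos: [0.4742, -0.3914, 0.1202]
ee_rot: [3.141, -0.001, 2.855]
wrist_force: [-0.6, 0.2, -0.2]
grip_width: 0.044
finger_force: 11.5
t 9.87 Fx 0.60 Fy 0.06 Fz -0.15 w 44.04 ff 11.53 | px -41.41 py -239.53 z 120.15 mm
```

View pics/s3.png

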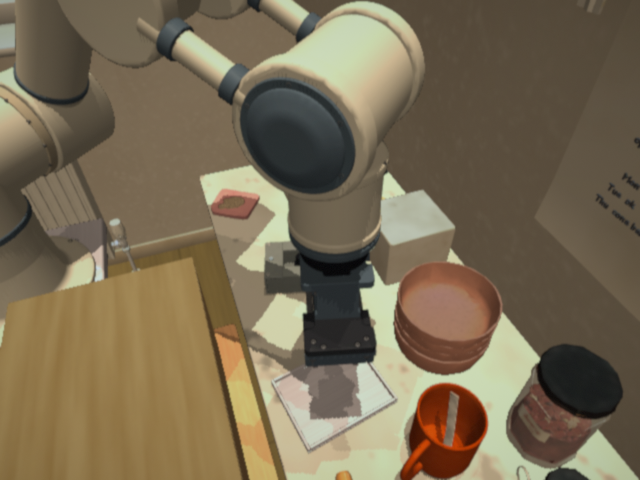

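The gripper is over the tray, (338,335) against the tray at (335,393), with clear space around it. The cover is hidden behind the fingers. Lowering now.

```bash

python3 -m jog '[{"rotation":[0,0,0],"xyz":[0,0,0.4],"grip":-0.03},{"rotation":[0,0,0],"xyz":[0,0,0.5],"grip":-0.03},{"rotation":[0,0,0],"xyz":[0,0,0.5],"grip":-0.03},{"rotation":[0,0,0],"xyz":[0,0,0.4],"grip":-0.03},{"rotation":[0,0,0],"xyz":[0,0,0.2],"grip":-0.03}]'>/dev/null
python3 -m jog '[{"rotation":[0,0,0],"xyz":[0,0,0.1],"grip":-0.03},{"rotation":[0,0,0],"xyz":[0,0,0],"grip":-0.03},{"rotation":[0,0,0],"xyz":[0,0,0],"grip":-0.03},{"rotation":[0,0,0],"xyz":[0,0,0],"grip":-0.03}]'>/dev/null; python3 f.py
```

```text
t 10.72 Fx -0.13 Fy -0.50 Fz -0.54 w 44.50 ff 11.52 | px -42.43 py -240.75 z 37.50 mm
```

```bash

python3 -m jog '[{"rotation":[0,0,0],"xyz":[0,0,0.1],"grip":-0.03},{"rotation":[0,0,0],"xyz":[0,0,0.1],"grip":-0.03},{"rotation":[0,0,0],"xyz":[0,0,0.05],"grip":-0.03},{"rotation":[0,0,0],"xyz":[0,0,0],"grip":-0.03},{"rotation":[0,0,0],"xyz":[0,0,0],"grip":-0.03}]'>/dev/null; python3 f.py
python3 -m jog '[{"rotation":[0,0,0],"xyz":[0,0,0.04],"grip":-0.03},{"rotation":[0,0,0],"xyz":[0,0,0],"grip":-0.03}]'>/dev/null; python3 f.py
```

```text
t 11.13 Fx -0.41 Fy 0.08 Fz -0.54 w 44.55 ff 11.51 | px -41.72 py -240.55 z 26.31 mm
t 11.30 Fx 0.18 Fy 0.21 Fz -0.34 w 44.55 ff 11.51 | px -41.84 py -240.58 z 24.73 mm
```

```bash

python3 -m jog '[{"rotation":[0,0,0],"xyz":[0,0,0.025],"grip":-0.03},{"rotation":[0,0,0],"xyz":[0,0,0],"grip":-0.03}]'>/dev/null; python3 f.py
```

```text
t 11.47 Fx 0.69 Fy 0.84 Fz -0.90 w 44.62 ff 11.51 | px -41.80 py -240.55 z 23.75 mm
```

```bash

python3 -m jog '[{"rotation":[0,0,0],"xyz":[0,0,0.02],"grip":-0.03},{"rotation":[0,0,0],"xyz":[0,0,0],"grip":-0.03}]'>/dev/null; python3 f.py
```

```text
t 11.63 Fx -0.40 Fy 1.04 Fz -0.75 w 44.34 ff 11.50 | px -41.79 py -240.55 z 22.97 mm
```

```bash

python3 -m jog '[{"rotation":[0,0,0],"xyz":[0,0,0.013],"grip":-0.03},{"rotation":[0,0,0],"xyz":[0,0,0],"grip":-0.03}]'>/dev/null; python3 f.py
```

```text
t 11.80 Fx 0.28 Fy 0.43 Fz -0.56 w 44.82 ff 11.50 | px -41.83 py -240.54 z 22.50 mm
```

```bash

python3 -m jog '[{"rotation":[0,0,0],"xyz":[0,0,0.013],"grip":-0.03},{"rotation":[0,0,0],"xyz":[0,0,0],"grip":-0.03}]'>/dev/null; python3 f.py
```

```text
t 11.97 Fx 2.08 Fy -0.92 Fz 2.90 w 44.13 ff 11.55 | px -41.90 py -240.63 z 22.27 mm
```

Touchdown at z 22.3 mm. Releasing.

```bash

python3 -m jog '[{"rotation":[0,0,0],"xyz":[0,0,0],"grip":0.05},{"rotation":[0,0,0],"xyz":[0,0,0],"grip":0.12},{"rotation":[0,0,0],"xyz":[0,0,0],"grip":0.2},{"rotation":[0,0,0],"xyz":[0,0,0],"grip":0.4},{"rotation":[0,0,0],"xyz":[0,0,0],"grip":0.6}]'>/dev/null; python3 f.py
python3 -m jog '[{"rotation":[0,0,0],"xyz":[0,0,0],"grip":0.7},{"rotation":[0,0,0],"xyz":[0,0,0],"grip":0.7},{"rotation":[0,0,0],"xyz":[0,0,0],"grip":0.7},{"rotation":[0,0,0],"xyz":[0,0,0],"grip":0.7}]'>/dev/null; python3 f.py
python3 -m jog '[{"rotation":[0,0,0],"xyz":[0,0,-0.2],"grip":0.7},{"rotation":[0,0,0],"xyz":[0,0,-0.5],"grip":0.7},{"rotation":[0,0,0],"xyz":[0,0,-0.8],"grip":0.7},{"rotation":[0,0,0],"xyz":[0,0,-0.8],"grip":0.7},{"rotation":[0,0,0],"xyz":[0,0,-0.6],"grip":0.7}]'>/dev/null; python3 f.py
```

```text
t 12.38 Fx -0.48 Fy -0.23 Fz -0.21 w 64.78 ff 0.00 | px -41.86 py -240.57 z 21.94 mm
t 12.72 Fx 0.17 Fy -0.43 Fz -0.00 w 77.57 ff 0.00 | px -41.84 py -240.56 z 22.00 mm
t 13.13 Fx -0.21 Fy -0.17 Fz 0.28 w 77.68 ff 0.00 | px -42.22 py -240.76 z 141.07 mm
```

```bash

python3 -m jog '[{"rotation":[0,0,0],"xyz":[0.1,0.5,0],"grip":0.2},{"rotation":[0,0,0],"xyz":[0.1,0.7,0],"grip":-0.2},{"rotation":[0,0,0],"xyz":[0.15,0.7,0],"grip":-0.6},{"rotation":[0,0,0],"xyz":[0.15,0.7,0],"grip":-1},{"rotation":[0,0,0],"xyz":[0.15,0.7,0],"grip":-1}]'>/dev/null
python3 -m jog '[{"rotation":[0,0,0],"xyz":[0.1,0.7,0],"grip":-1},{"rotation":[0,0,0],"xyz":[0.1,0.7,0],"grip":-1},{"rotation":[0,0,0],"xyz":[0.1,0.7,0],"grip":-1},{"rotation":[0,0,0],"xyz":[0.1,0.6,0],"grip":-1},{"rotation":[0,0,0],"xyz":[0,0,0],"grip":-1}]'>/dev/null
python3 -m jog '[{"rotation":[0,0,0],"xyz":[0,0,0],"grip":-1},{"rotation":[0,0,0],"xyz":[0,0,0],"grip":-1},{"rotation":[0,0,0],"xyz":[0,0,0],"grip":-1}]'>/dev/null; python3 f.py
python3 - <<'E'
from h import *
im,d,W=cloud("side"); cv2.imwrite("pics/s4.png",im[180:460,200:480,::-1].copy())
E
```

```text
t 14.22 Fx 0.79 Fy -0.59 Fz -0.31 w 0.70 ff 0.00 | px -0.32 py -1.33 z 138.32 mm
```

View pics/s4.png

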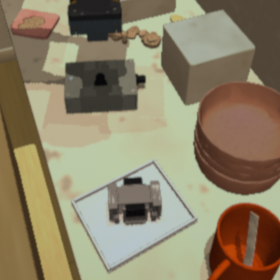

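The cover stands upright near the middle of the tray (crop 134,200), and the black button shows on the open box (crop 100,80). I'll press it now.

```bash

python3 -m jog '[{"rotation":[0,0,0],"xyz":[0,0.03,0.4],"grip":-1},{"rotation":[0,0,0],"xyz":[0,0,0.5],"grip":-1},{"rotation":[0,0,0],"xyz":[0,0,0.5],"grip":-1},{"rotation":[0,0,0],"xyz":[0,0,0.4],"grip":-1},{"rotation":[0,0,0],"xyz":[0,0,0.2],"grip":-1}]'>/dev/null
python3 -m jog '[{"rotation":[0,0,0],"xyz":[0,0,0],"grip":-1},{"rotation":[0,0,0],"xyz":[0,0,0],"grip":-1},{"rotation":[0,0,0],"xyz":[0,0,0],"grip":-1}]'>/dev/null; python3 f.py
python3 -m jog '[{"rotation":[0,0,0],"xyz":[0,0,0.1],"grip":-1},{"rotation":[0,0,0],"xyz":[0,0,0.1],"grip":-1},{"rotation":[0,0,0],"xyz":[0,0,0],"grip":-1},{"rotation":[0,0,0],"xyz":[0,0,0],"grip":-1}]'>/dev/null; python3 f.py
```

```text
t 14.93 Fx 0.58 Fy -0.50 Fz 0.48 w 0.84 ff 0.00 | px -0.61 py 0.35 z 58.88 mm
t 15.27 Fx 0.19 Fy -0.42 Fz 1.16 w -0.07 ff 0.00 | px 0.11 py 0.68 z 50.00 mm
```

```bash

python3 -m jog '[{"rotation":[0,0,0],"xyz":[0,0,0.05],"grip":-1},{"rotation":[0,0,0],"xyz":[0,0,0.05],"grip":-1},{"rotation":[0,0,0],"xyz":[0,0,0],"grip":-1}]'>/dev/null; python3 f.py
```

```text
t 15.52 Fx 0.15 Fy 0.65 Fz 5.37 w 0.27 ff 2.13 | px -0.14 py 0.66 z 45.91 mm
```

```bash

python3 -m jog '[{"rotation":[0,0,0],"xyz":[0,0,0.025],"grip":-1},{"rotation":[0,0,0],"xyz":[0,0,0],"grip":-1}]'>/dev/null; python3 f.py
```

```text
t 15.68 Fx -0.45 Fy -0.11 Fz 5.34 w 0.52 ff 2.55 | px -0.13 py 0.66 z 45.07 mm
```

```bash

python3 -m jog '[{"rotation":[0,0,0],"xyz":[0,0,0.015],"grip":-1},{"rotation":[0,0,0],"xyz":[0,0,0],"grip":-1}]'>/dev/null; python3 f.py
```

```text
t 15.85 Fx -0.21 Fy 0.51 Fz 5.57 w 0.48 ff 2.81 | px -0.14 py 0.67 z 44.53 mm
```

```bash

python3 -m jog '[{"rotation":[0,0,0],"xyz":[0,0,0.01],"grip":-1},{"rotation":[0,0,0],"xyz":[0,0,0],"grip":-1},{"rotation":[0,0,0],"xyz":[0,0,0],"grip":-1}]'>/dev/null; python3 f.py
```

```text
t 16.10 Fx 0.68 Fy 0.25 Fz 6.48 w 0.65 ff 3.20 | px -0.14 py 0.66 z 44.24 mm
```

```bash

python3 -m jog '[{"rotation":[0,0,0],"xyz":[0,0,0.01],"grip":-1},{"rotation":[0,0,0],"xyz":[0,0,0],"grip":-1},{"rotation":[0,0,0],"xyz":[0,0,0],"grip":-1}]'>/dev/null; python3 f.py
```

```text
t 16.35 Fx 3.38 Fy 0.22 Fz 12.65 w 0.41 ff 6.17 | px -0.17 py 0.65 z 44.09 mm
```

The force has jumped to 12.7 N, so the button is at its stop. Retreating.

```bash

python3 -m jog '[{"rotation":[0,0,0],"xyz":[0,0,-0.1],"grip":-1},{"rotation":[0,0,0],"xyz":[0,0,-0.3],"grip":-1},{"rotation":[0,0,0],"xyz":[0,0,-0.7],"grip":-1},{"rotation":[0,0,0],"xyz":[0,0,-0.8],"grip":-1},{"rotation":[0,0,0],"xyz":[0,0,-0.6],"grip":-1}]'>/dev/null
python3 -m jog '[{"rotation":[0,0,0],"xyz":[0.5,0,-0.5],"grip":-1},{"rotation":[0,0,0],"xyz":[0.5,0.5,0],"grip":-1},{"rotation":[0,0,0],"xyz":[0.3,0.5,0],"grip":-1},{"rotation":[0,0,0],"xyz":[0,0.5,0],"grip":-1},{"rotation":[0,0,0],"xyz":[0,0,0],"grip":-1}]'>/dev/null
python3 -m jog '[{"rotation":[0,0,0],"xyz":[0,0,0],"grip":-1},{"rotation":[0,0,0],"xyz":[0,0,0],"grip":-1},{"rotation":[0,0,0],"xyz":[0,0,0],"grip":-1},{"rotation":[0,0,0],"xyz":[0,0,0],"grip":-1}]'>/dev/null; python3 f.py
python3 - <<'E'
from h import *
im,d,W=cloud("side"); cv2.imwrite("pics/s5.png",im[180:460,200:480,::-1].copy())
E
```

```text
t 17.52 Fx 0.42 Fy -1.07 Fz 0.17 w 0.63 ff 0.00 | px 51.84 py 60.09 z 163.52 mm
```

View pics/s5.png

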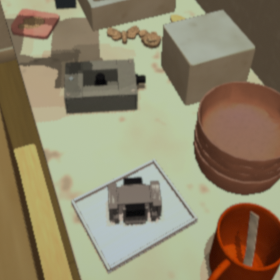

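The cover stands upright in the tray (crop 134,200), the button is back out (100,78), and the fish and mould haven't moved.

```bash
python3 -c "
from bench import hand_in
print(hand_in())"
```

```text
the job is handed in; nothing more can be done
None
```

The job is handed in, with no verdict returned: the cover was squeezed evenly, lifted off and stood upright in the tray, then the reset button was pressed to its stop and let go, and the last picture shows the cover standing, the button out and the fish and mould in place.

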